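Hold a sample slide flush on a tilted measuring stage

TASK

First push the stage's blue drawer fully shut. Then pick up the white sample slide by its orange tab, tilt it to match the stage's sloped window plate and lay its flat underside flush on the plate, centred in the black outline with its long side along the outline's long side (either way round). Finish while still gripping the tab and pressing the slide gently into the springy plate, roughly half of the plate's travel; do not let go, and leave the other things on the bench where they are.

Things in the scene. Friction and masses are not known exactly. Their poses are not given: they have to be found in the camera images.
- slide: Loose sample slide: white plate 70 (own x) x 50 (own y) x 5 mm with copper ends, 60 to 130 g. From the middle of its back stands an orange tab, 26 mm along x, 12 mm thick along y, its top 41 mm above the underside. Origin: centre of the flat underside; z points to the tab. Starts flat on the bench, tab up, right of the stage.
- window: Sloped aluminium plate on the stage, 100 (x) x 80 (y) mm; black outline 74 x 54 mm (long side along x) in its middle. Origin: centre of upper face and outline; z outward normal, x up the slope (away from the robot), y level. Locked slope, 14 to 34 deg, varies. On springs it gives straight along -z, up to 10 mm to a hard stop: 1 N to start, then 1.2 N per mm (7 N at half travel); cannot rock.
- stage: Fixed grey base of the stage, 130 (own x) x 120 (own y) mm, 43 mm tall; it carries the drawer, the tilt table under the plate and two thin steel arc rails at its sides (up to 125 mm above the bench, 61 mm either side of its middle). Origin: centre of its underside on the bench; z up; the front with the drawer faces own -x, roughly the robot.
- drawer (a joint): Opening of the low drawer in the stage's front, m: 0 = fully shut, 0.055 = fully open; starts 0.03 to 0.05 open. It slides along the stage's own x (out is -x) with about 1 N of friction, stays where it is left, and stops hard at 0.
- drawer_pull (a point): Middle of the front face of the drawer's black grip bar (44 mm wide, 10 mm tall), 25 mm above the bench; the bar stands 14 mm out from the blue front panel (94 wide, 28 mm tall). When shut it lies 85 mm in front (own -x) of the stage's origin. Pushing it to own +x shuts the drawer.
- meter: Bystander, loose, to be left alone: dark grey hand-held meter with a dial, 144 x 67 x 46 mm, lying flat at the right of the stage. Origin: centre of its underside.
- solder_spool: Bystander, loose, to be left alone: white spool with blue flanges, 62 mm across, 42 mm tall, standing at the far right. Origin: centre of its underside.
- flush_cutter: Bystander, loose, to be left alone: small cutter with blue handles, 64 x 126 x 12 mm, lying at the right. Origin: centre of its underside.
- relay_module: Bystander, loose, to be left alone: small blue module with a green terminal block, 26 x 50 x 19 mm, lying at the right. Origin: centre of its underside.
- flux_bottle: Bystander, loose, to be left alone: small cream dropper bottle with a green top, 35 mm across, 98 mm tall, standing at the near right corner. Origin: centre of its underside.
There are look-alikes about, which are no part of the job. Leave any brown look-alike of the slide alone.

How it is judged (in metres and radians):
On the way, in this order (a step that is already met when the one before it is completed fails the run):
1. the drawer is fully shut while the slide still lies on the bench (value of joint drawer below 0.004 m and height (world z) of slide below 0.015 m), for 0.2 s.
2. the slide is lifted off the bench in the fingers (height (world z) of slide above 0.03 m and contact force between the fingers and slide above 1 N), for 0.2 s.
At the end, for the whole second after the job is handed in: Drawer shut (under 5 mm open); slide still gripped and flush on the sloped plate: faces parallel within 0.03 rad and touching within 2 mm, centred within 8 mm each way, long sides parallel within 0.15 rad, pressed on with 3 to 18 N, still (value of joint drawer below 0.005 m and angle between the z axis of slide and the z axis of window, either way round below 0.03 rad and angle between the x axis of slide and the x axis of window, either way round below 0.15 rad and x of slide in the frame of window between -0.008 and 0.008 m and y of slide in the frame of window between -0.008 and 0.008 m and z of slide in the frame of window between -0.003 and 0.002 m and contact force between slide and window between 3 and 18 N and contact force between the fingers and slide above 2 N and linear speed of slide below 0.02 m/s); the arm keeps its last pose, push and grip.
It fails at once if the slide is pressed hard (over 40 N) on the window plate (contact force between slide and window above 40 N).
It fails at once if a bystander is shifted by more than 20 mm (distance of any of meter, solder_spool, flush_cutter, relay_module, flux_bottle from where it was at the start of the episode above 0.02 m).
It also fails if it takes over 64 s, if anything falls off the work surface, if the arm or the gripper's body presses on something with over 40 N, if the wrist force passes 120 N, or if a joint passes its speed limit or range.

ROBOT

A 6-joint arm with a two-finger parallel gripper is mounted at the origin on a cart in front of the work surface, level with it; the furniture and walls round the work are solid. World frame = base frame: x ahead of the robot, y to its left, z up, the work surface at z = 0. Lengths are in mm, angles in degrees, forces in N, time in s.
With the tool pointing down it reaches from about 350 to 850 mm from the base axis. Payload 8.1 kg.
Tool frame: the origin (TCP) lies midway between the tips of the shut fingers; the grasp point (between the pads) lies 19 mm behind it; z points along the fingers, y is the line along which they close (so a half turn about z gives the same grasp; the last joint's range is limited). The gripper opens to 85 mm and grips with 20 to 120 N. Pads are 22 mm wide; open, the fingers measure 114 mm over their backs; the gripper's body (76 mm by 85 mm) begins 54 mm behind the grasp point. The pads swing forward as they close: fully open they stand 13 mm farther back than shut.
Start: joints at [64.378, 7.471, 85.268, -0, 87.261, -4.893], TCP at [212.354, 561.169, 231.292] pointing down, gripper open.
Joint ranges: [-169.43, 169.43], [-51.17, 129.36], [1.28, 143.12], [-76.62, 256.62], [0, 156.53], [-152.29, 152.29]. Speed limits (degrees/s): [136.94, 136.94, 159.86, 180, 180, 180].

INTERFACE

Orientations are given as [roll, pitch, yaw] about the fixed x, y, z axes, in that order (R = Rz(yaw) Ry(pitch) Rx(roll)).
In Python, from bench import r gives the robot as it stands.
- The arm moves only by the tool apply_moves, never from a script. Its argument "steps" is a list of rows, each a list of 7 numbers: the opening, from -1 (shut) to 1 (fully open), then the shift along the tool's x, y, z in mm, then the turn, a rotation vector about the tool's x, y, z in units of 5 degrees (1.0 is 5 degrees). A call has exactly 8 rows; each row shifts and turns the commanded pose from where the row before left it, along the tool's axes as they then stand; what a row does not reach is not made up. A row lasts 1/10 s, in which the tool goes at most 50 mm and 8.59 degrees, less where a joint would pass 70% of its speed; a pose out of reach is approached as far as the arm can. A call is refused whole if a number of a shift passes 50 or a number of a turn 1, either way. A call with a gripper value outside its range is refused whole. The fingers move at their own pace and stop on an object; "squeeze" is the grip in N (left out, the last holds). Time passes only in rows, so rows that do not move let the fingers close, or fill a call up. It gives the time, the measured TCP pose, the force, the opening and the grip force at its end, in the units of the state.
- r.sense(): the state, without advancing time (a new reading comes with each control period).
- r.snapshot(name): name is "scene" or "side" or "wrist"; returns a dict with "color" (400x640x3 uint8, blue, green, red), "depth" (400x640 float32, mm along the optical axis (not along the pixel's ray), 0 where there is no reading), "mtx" (3x3 intrinsics, pixels), "T" (4x4, takes a point from camera to world coordinates); the wrist camera has in their place "hand_eye" (4x4, takes a point from camera to tool coordinates, whose origin is the TCP and whose axes are the flange's). Camera axes: x right, y down, z forward; pixel columns grow to the right and rows downward; lengths in mm; the calibration is good to about 2 mm. A picture is of the moment at which its call begins: read the wrist's pose just before it.
- r.hand_in(): hands the job in; it is judged then, once.
The state is a dict: "time": time; "joint_pos": joint angles; "qd": joint speeds; "joint_efforts": joint torques, N m; "tool_pos": TCP position; "tcp_rot": TCP orientation; "ft_force": force on the tool from outside, world axes, zero at the start; "wrist_torque": the same for the moment, N m; "finger_gap": finger opening in mm; "grip_force": force on a finger pad.
Only numpy, scipy, OpenCV 4.12 (cv2) and the standard library are available. Lean on these libraries where they do the work, as an engineer would, in place of code of your own. Each camera call takes 0.05 s, during which the arm holds its last target. There are 200 camera calls.

## Working session

There is one attempt and no reset: what is moved stays moved. The work goes in short steps, Python scripts to look and compute and a tool call to move; the robot and the scene stay as the last step left them, time stands still between calls to the robot, and variables do not carry over. Pictures are saved under pics/ and viewed, at most 10 in all, crops included, and the job is handed in when it is done.

Besides the shell and the picture viewer there is one more tool, called after ">>>" by a JSON object that holds its "name" and its "arguments". apply_moves: Moves the arm, as the interface text tells. Its arguments: {"type":"object","properties":{"steps":{"type":"array"},"squeeze":{"type":"number"}},"required":["steps"]}

```bash
ls; mkdir -p pics; python3 - <<'E'
from bench import r
import cv2,numpy as np
s=r.sense();print(s)
for n in("scene","side"):
    d=r.snapshot(n);cv2.imwrite(f"pics/{n}0.png",d["color"]);np.savez(f"{n}0.npz",**d);print(n,d["mtx"],d["T"])
E
```

```text
pics
{'time': 0.0, 'joint_pos': array([ 6.43774294e+01,  7.51491507e+00,  8.53306813e+01, -1.01054038e-03,
        8.72612798e+01, -4.89145820e+00]), 'qd': array([ 0.02738415, -0.00828114,  0.02375326,  0.00950679,  0.04054409,
        0.06320572]), 'joint_efforts': array([ 7.00832697e-04, -5.69386089e+01, -5.00570726e+01,  9.58537203e-05,
        1.44327982e-02, -1.32480599e-05]), 'tool_pos': array([212.11671776, 560.65734538, 230.23300762]), 'tcp_rot': array([-1.79893427e+02, -8.10753673e-03,  1.59268929e+02]), 'ft_force': array([ 0.89344279,  0.34365468, -0.40683857]), 'wrist_torque': array([-0.0124096 ,  0.00050311,  0.04830433]), 'grip_force': 0.0, 'finger_gap': 85.35931733525632}
scene [[459.06096312   0.         326.61098107]
 [  0.         459.06096312 198.733505  ]
 [  0.           0.           1.        ]] [[ 7.70114809e-01 -4.33126922e-01  4.68320670e-01  7.37030680e+00]
 [-6.37888562e-01 -5.28200575e-01  5.60448334e-01 -9.33764423e+02]
 [ 4.62198539e-03 -7.30345960e-01 -6.83061795e-01  9.07398792e+02]
 [ 0.00000000e+00  0.00000000e+00  0.00000000e+00  1.00000000e+00]]
side [[384.39622626   0.         316.94024205]
 [  0.         384.39622626 203.01848959]
 [  0.           0.           1.        ]] [[ 9.98864132e-01 -3.55537610e-03  4.75163646e-02  4.79614000e+02]
 [-4.26072322e-02 -5.13092509e-01  8.57275161e-01 -1.23731221e+03]
 [ 2.13323551e-02 -8.58325950e-01 -5.12661188e-01  6.62244382e+02]
 [ 0.00000000e+00  0.00000000e+00  0.00000000e+00  1.00000000e+00]]
```

View pics/scene0.png

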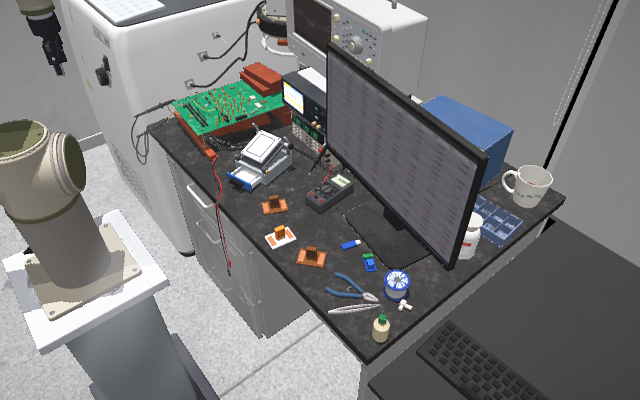

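View pics/side0.png

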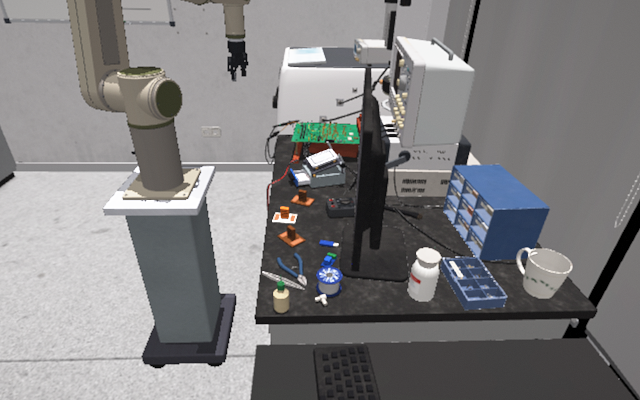

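The white slide with the orange tab is at scene (281,237). The only look-alikes are the two brown ones at (274,204) and (311,257). The stage is at (262,158), with its blue drawer at (240,178). I'll check this choice in a close crop.

```bash
cat > h.py <<'E'
import numpy as np,cv2
from scipy.spatial.transform import Rotation as Ro
def world(d,T=None):
    K=d["mtx"];z=d["depth"].astype(float);T=d["T"] if T is None else T
    v,u=np.indices(z.shape);P=np.stack([(u-K[0,2])/K[0,0]*z,(v-K[1,2])/K[1,1]*z,z],-1)
    return P@T[:3,:3].T+T[:3,3]
def ray(d,uv,zp,T=None):
    K=d["mtx"];T=d["T"] if T is None else T
    uv=np.atleast_2d(uv);q=np.c_[(uv[:,0]-K[0,2])/K[0,0],(uv[:,1]-K[1,2])/K[1,1],np.ones(len(uv))]@T[:3,:3].T
    return T[:3,3]+q*((zp-T[2,3])/q[:,2])[:,None]
def toolT(s):
    T=np.eye(4);T[:3,:3]=Ro.from_euler('xyz',s["tcp_rot"],degrees=True).as_matrix();T[:3,3]=s["tool_pos"];return T
E
python3 - <<'E'
from h import *
d=dict(np.load("scene0.npz"))
c=d["color"];cv2.imwrite("pics/crop.png",cv2.resize(c[110:290,190:350],None,fx=3.3,fy=3.3,interpolation=cv2.INTER_CUBIC))
W=world(d);
for u,v in[(281,237),(281,230),(274,204),(311,257),(262,148),(240,178),(329,190),(350,245),(400,330)]:print(u,v,W[v,u].round(0))
E
```

```text
281 237 [ 436. -235.   10.]
281 230 [ 438. -234.   35.]
274 204 [ 490. -126.   17.]
311 257 [ 455. -338.   11.]
262 148 [562.  30.  87.]
240 178 [466.  10.  36.]
329 190 [ 630. -199.   41.]
350 245 [ 559. -369.    8.]
400 330 [ 484. -620.   -1.]
```

View pics/crop.png

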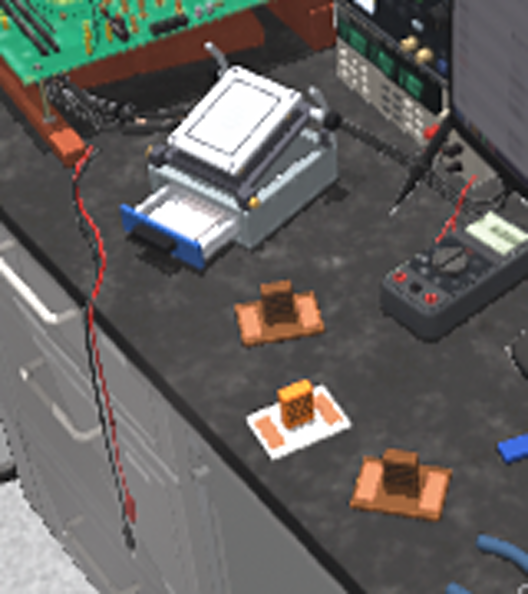

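The crop confirms it: the white plate with the orange tab (crop 297,405) is the slide. The two brown look-alikes are at crop (278,310) and (400,485), and the drawer is open at the stage's front.

```bash
python3 - <<'E'
from h import *
from bench import r
d=dict(np.load("scene0.npz"))
q=np.array([(247,422),(328,388),(350,424),(272,458)])/3.3+[190,110]
P=ray(d,q,5);print(P.round(1),P.mean(0)); e=P[1]-P[0]+P[2]-P[3];print(np.degrees(np.arctan2(e[1],e[0])))
q=np.array([(122,207),(202,267),(128,230),(197,270)])/3.3+[190,110]
print(ray(d,q,32).round(0))
w=r.snapshot("wrist");print(w["hand_eye"].round(3),w["mtx"])
E
```

```text
[[ 403.9 -206.5    5. ]
 [ 475.9 -217.4    5. ]
 [ 466.1 -260.3    5. ]
 [ 397.8 -250.2    5. ]] [ 435.92150622 -233.59773888    5.        ]
-8.540561106576407
[[451.  59.  32.]
 [463. -55.  32.]
 [439.  28.  32.]
 [457. -55.  32.]]
[[-0.00000e+00 -9.53000e-01 -3.03000e-01  7.65670e+01]
 [ 1.00000e+00  0.00000e+00 -1.00000e-03  2.84000e-01]
 [ 1.00000e-03 -3.03000e-01  9.53000e-01 -1.42397e+02]
 [ 0.00000e+00  0.00000e+00  0.00000e+00  1.00000e+00]] [[322.43196965   0.         316.1405524 ]
 [  0.         322.43196965 194.41202883]
 [  0.           0.           1.        ]]
```

>>> {"name": "apply_moves", "arguments": {"steps": [[-1, -27, -40, -10, 0, 0, -0.5], [-1, -27, -40, -10, 0, 0, -0.5], [-1, -27, -40, -10, 0, 0, -0.5], [-1, -25, -42, -10, 0, 0, -0.5], [-1, -25, -42, -10, 0, 0, -0.5], [-1, -22, -43, -10, 0, 0, -0.5], [-1, -20, -44, -10, 0, 0, -0.5], [-1, -18, -45, -10, 0, 0, -0.6]]}}

```text
time: 0.95
tool_pos: [329.7, 190.2, 311.6]
tcp_rot: [180.0, 0.0, 179.9]
ft_force: [2.3, 0.6, 0.1]
finger_gap: -0.1
grip_force: 0.0
```

>>> {"name": "apply_moves", "arguments": {"steps": [[-1, -13, -40, -5, 0, 0, 0], [-1, -13, -40, -5, 0, 0, 0], [-1, -13, -40, -5, 0, 0, 0], [-1, -10, -40, -5, 0, 0, 0], [-1, -10, -40, -5, 0, 0, 0], [-1, 0, 0, 0, 0, 0, 0], [-1, 0, 0, 0, 0, 0, 0], [-1, 0, 0, 0, 0, 0, 0]]}}

```text
time: 1.75
tool_pos: [387.7, -7.5, 336.0]
tcp_rot: [180.0, -0.0, 179.8]
ft_force: [0.0, -0.2, -0.3]
finger_gap: 0.2
grip_force: 0.0
```

```bash
python3 - <<'E'
from h import *
from bench import r
s=r.sense();w=r.snapshot("wrist");np.savez("w1.npz",TW=toolT(s)@w["hand_eye"],**w);cv2.imwrite("pics/w1.png",w["color"])
E
```

```text
(no output)
```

View pics/w1.png

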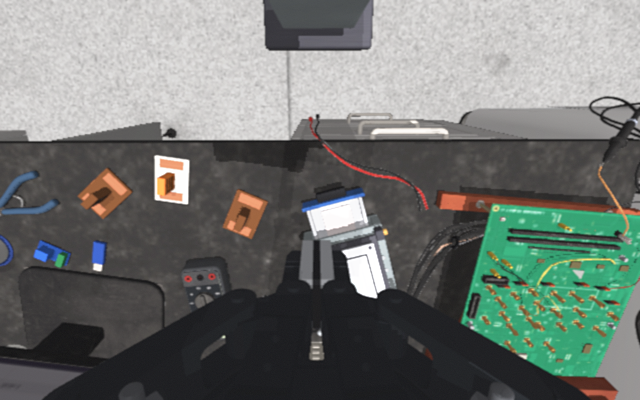

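In the wrist view the slide is at (171,182), with the brown pieces at (105,193) and (246,213). The drawer's blue front is at (335,200), its black bar at (328,189), and the gripper partly hides the plate at (370,275).

```bash
cat > m.py <<'E'
from h import *
def largest(m):
    n,l,st,c=cv2.connectedComponentsWithStats(m.astype(np.uint8));return l==1+np.argmax(st[1:,4])
def rect(P):
    (c,sz,a)=cv2.minAreaRect(P[:,:2].astype(np.float32))
    if sz[0]<sz[1]: a+=90
    return np.array(c),sorted(sz),(a+90)%180-90
for f,k in(("scene0.npz","T"),("w1.npz","TW")):
    d=dict(np.load(f));T=d[k];W=world(d,T);h=cv2.cvtColor(d["color"],cv2.COLOR_BGR2HSV)
    ok=d["depth"]>0
    box=lambda x0,x1,y0,y1,z0,z1:ok&(W[...,0]>x0)&(W[...,0]<x1)&(W[...,1]>y0)&(W[...,1]<y1)&(W[...,2]>z0)&(W[...,2]<z1)
    b=largest(box(400,540,-100,150,5,60)&(h[...,0]>95)&(h[...,0]<125)&(h[...,1]>120))
    P=W[b];print(f,"blue n",len(P),"z",np.percentile(P[:,2],[2,50,98]).round(1),rect(P))
    bench=box(380,440,-150,-20,-30,30);print("bench z",np.median(W[bench][:,2]))
    m=largest(box(370,500,-300,-170,-8,12)&(h[...,2]>110)&((h[...,1]<60)))
    m2=box(370,500,-300,-170,-8,60)&(h[...,0]<22)&(h[...,1]>80)&(h[...,2]>60)
    pts=np.argwhere(m|(m2&(W[...,2]<10)))[:,::-1].astype(np.float32)
    hull=cv2.convexHull(pts)[:,0];print("slide",len(pts),rect(ray(d,hull,5,T)))
    t=m2&(W[...,2]>33);t=W[t];print("tabtop",len(t),np.median(t,0).round(1),rect(t) if len(t)>3 else'')
    print("slide surf z",np.median(W[m][:,2]))
    # window white plate
    w=box(480,680,-90,130,50,140)&(h[...,1]<40)&(h[...,2]>170);P=W[w]
    if len(P)>50:
        c=P.mean(0)
        for _ in range(4):
            n=np.linalg.svd(P-c,full_matrices=False)[2][2];n*=np.sign(n[2]);rs=(P-c)@n;P=P[abs(rs)<2.5];c=P.mean(0)
        print("win n",len(P),c.round(1),n.round(4),"slope",np.degrees(np.arccos(n[2])).round(2),"yaw",np.degrees(np.arctan2(-n[1],-n[0])).round(2),"rms",rs.std())
E
python3 m.py
```

```text
scene0.npz blue n 115 z [ 9.1 28.5 38.1] (array([461.25234985,  13.74968719]), [8.147780418395996, 95.48081970214844], -75.58859825134277)
bench z 0.18892195487364916
slide 340 (array([ 434.16552734, -242.53659058]), [72.10110473632812, 105.76542663574219], 81.18380737304688)
tabtop 55 [ 433.9 -231.5   40. ] (array([ 435.97171021, -229.34451294]), [14.503142356872559, 26.425296783447266], -13.451278686523438)
slide surf z 4.977863681348083
win n 469 [564.8  42.6  88.6] [-0.2549 -0.0861  0.9631] slope 15.61 yaw 18.66 rms 1.234726285972631
w1.npz blue n 393 z [10.2 32.5 35.9] (array([461.53320312,  15.61491776]), [9.360574722290039, 92.85519409179688], -74.53961277008057)
bench z -0.40923830215331236
slide 1299 (array([ 434.00894165, -248.94760132]), [73.0147476196289, 94.78404998779297], 80.96958923339844)
tabtop 197 [ 436.5 -225.9   40.4] (array([ 437.14297485, -227.06616211]), [13.098892211914062, 25.767366409301758], -9.160354614257812)
slide surf z 4.760654587478143
win n 1120 [547.5  58.2  84. ] [-0.273  -0.0395  0.9612] slope 16.01 yaw 8.23 rms 0.7760945143415539
```

>>> {"name": "apply_moves", "arguments": {"steps": [[-1, -9, -11, 6, 0, 0, -0.5], [-1, -9, -11, 6, 0, 0, -0.5], [-1, -9, -11, 6, 0, 0, -0.5], [-1, -9, -11, 6, 0, 0, -0.5], [-1, -9, -12, 6, 0, 0, -0.5], [-1, -9, -12, 6, 0, 0, -0.5], [-1, 0, 0, 0, 0, 0, 0], [-1, 0, 0, 0, 0, 0, 0]]}}

```text
time: 2.6
tool_pos: [448.5, -68.7, 300.1]
tcp_rot: [180.0, -0.0, -165.2]
ft_force: [-0.2, -0.4, 0.9]
finger_gap: -0.2
grip_force: 0.0
```

```bash
python3 - <<'E'
from h import *
from bench import r
s=r.sense();print(s["tool_pos"],s["tcp_rot"]);w=r.snapshot("wrist");np.savez("w2.npz",TW=toolT(s)@w["hand_eye"],**w);cv2.imwrite("pics/w2.png",w["color"])
E
```

```text
[448.5082527  -68.74684231 300.08552191] [ 1.79953995e+02 -4.91538152e-02 -1.65203754e+02]
```

View pics/w2.png

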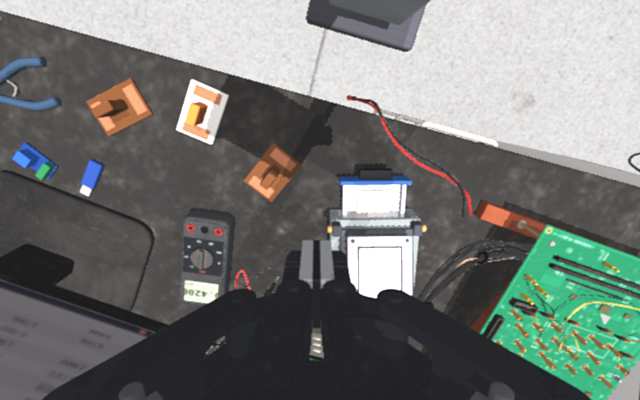

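The view now lines up with the drawer: blue front at (375,181), black bar at (375,174), and the plate's lower half at (380,262), partly hidden. The slide is at (202,110).

```bash
python3 - <<'E'
from m import largest,rect
from h import *
d=dict(np.load("w2.npz"));T=d["TW"];W=world(d,T);h=cv2.cvtColor(d["color"],cv2.COLOR_BGR2HSV)
R=np.c_[[np.cos(np.radians(14.8)),np.sin(np.radians(14.8))],[-np.sin(np.radians(14.8)),np.cos(np.radians(14.8))]]
reg=np.zeros(h.shape[:2],bool);reg[165:195,330:420]=1
b=largest(reg&(h[...,0]>95)&(h[...,0]<125)&(h[...,1]>120));P=W[b]
print("blue",rect(P),np.percentile(P[:,2],[5,50,95]))
k=largest(reg&(h[...,2]<45)&(W[...,2]>15)&(W[...,2]<45));P=W[k];print("bar",len(P),rect(P),np.percentile(P[:,2],[5,50,95]), "stage-axes x min/max",np.percentile(P[:,:2]@R,[3,97],axis=0))
reg[:]=0;reg[225:300,345:420]=1
p=reg&(W[...,2]>55)&(W[...,2]<110)&(h[...,2]>150)&(h[...,1]<40);P=W[p];c=P.mean(0)
for _ in range(5):
    n=np.linalg.svd(P-c,full_matrices=False)[2][2];n*=np.sign(n[2]);rs=(P-c)@n;P=P[abs(rs)<2];c=P.mean(0)
print("win",len(P),c,n,np.degrees(np.arccos(n[2])),np.degrees(np.arctan2(-n[1],-n[0])),rs.std())
E
```

```text
scene0.npz blue n 115 z [ 9.1 28.5 38.1] (array([461.25234985,  13.74968719]), [8.147780418395996, 95.48081970214844], -75.58859825134277)
bench z 0.18892195487364916
slide 340 (array([ 434.16552734, -242.53659058]), [72.10110473632812, 105.76542663574219], 81.18380737304688)
tabtop 55 [ 433.9 -231.5   40. ] (array([ 435.97171021, -229.34451294]), [14.503142356872559, 26.425296783447266], -13.451278686523438)
slide surf z 4.977863681348083
win n 469 [564.8  42.6  88.6] [-0.2549 -0.0861  0.9631] slope 15.61 yaw 18.66 rms 1.234726285972631
w1.npz blue n 393 z [10.2 32.5 35.9] (array([461.53320312,  15.61491776]), [9.360574722290039, 92.85519409179688], -74.53961277008057)
bench z -0.40923830215331236
slide 1299 (array([ 434.00894165, -248.94760132]), [73.0147476196289, 94.78404998779297], 80.96958923339844)
tabtop 197 [ 436.5 -225.9   40.4] (array([ 437.14297485, -227.06616211]), [13.098892211914062, 25.767366409301758], -9.160354614257812)
slide surf z 4.760654587478143
win n 1120 [547.5  58.2  84. ] [-0.273  -0.0395  0.9612] slope 16.01 yaw 8.23 rms 0.7760945143415539
blue (array([444.37341309, -29.177742  ]), [70.62174224853516, 169.11224365234375], 63.16879653930664) [ 9.97580013 32.99478388 35.69998674]
bar 50 (array([448.51556396,   9.64005852]), [7.242237091064453, 41.38829803466797], -64.16393661499023) [20.94045389 26.92656904 28.64814239] stage-axes x min/max [[ 435.34518623 -124.87009084]
 [ 441.87786881  -85.15345856]]
win 2774 [553.44083788  36.64826464  83.96288249] [-0.26774128 -0.06241553  0.96146706] 15.957256117632916 13.122364484648706 0.6799476497988631
```

>>> {"name": "apply_moves", "arguments": {"steps": [[-1, 2, 19, 30, 0, 0, 0], [-1, 2, 19, 30, 0, 0, 0], [-1, 2, 19, 30, 0, 0, 0], [-1, 1, 19, 30, 0, 0, 0], [-1, 0, 0, 0, 0, -0.8, 0], [-1, 0, 0, 0, 0, -0.8, 0], [-1, 0, 0, 0, 0, -0.8, 0], [-1, 0, 0, 0, 0, -0.8, 0]]}}

```text
time: 3.45
tool_pos: [422.7, 2.6, 181.0]
tcp_rot: [-180.0, 16.2, -165.2]
ft_force: [-0.5, 0.2, 0.6]
finger_gap: 0.0
grip_force: 0.0
```

>>> {"name": "apply_moves", "arguments": {"steps": [[-1, 8, 0, 27, 0, 0, 0], [-1, 8, 0, 27, 0, 0, 0], [-1, 8, 0, 27, 0, 0, 0], [-1, 8, 0, 27, 0, 0, 0], [-1, 0, 0, 0, 0, 0, 0], [-1, 0, 0, 0, 0, 0, 0], [-1, 0, 0, 0, 0, 0, 0], [-1, 0, 0, 0, 0, 0, 0]]}}

```text
time: 4.25
tool_pos: [423.2, 1.3, 69.9]
tcp_rot: [-179.9, 16.2, -165.2]
ft_force: [1.0, -0.1, 0.4]
finger_gap: -0.1
grip_force: 0.0
```

>>> {"name": "apply_moves", "arguments": {"steps": [[-1, 8, 0, 26, 0, 0, 0], [-1, 7, 0, 26, 0, 0, 0], [-1, 0, 0, 0, 0, 0, 0], [-1, -9.6, 0, 2.8, 0, 0, 0], [-1, -9.6, 0, 2.8, 0, 0, 0], [-1, -9.6, 0, 2.8, 0, 0, 0], [-1, 0, 0, 0, 0, 0, 0], [-1, 0, 0, 0, 0, 0, 0]]}}

```text
time: 5.05
tool_pos: [451.4, 9.0, 14.8]
tcp_rot: [-180.0, 16.1, -165.2]
ft_force: [-0.8, -0.2, 0.4]
finger_gap: -0.0
grip_force: 0.0
```

```bash
python3 - <<'E'
from h import *
from bench import r
s=r.sense();print(s["tool_pos"],s["ft_force"]);w=r.snapshot("wrist");a=w["color"][130:330,230:430]
b=r.snapshot("scene")["color"][110:220,200:310]
cv2.imwrite("pics/w3.png",np.hstack([cv2.resize(a,(400,400)),cv2.resize(b,(400,400))]))
E
```

```text
[451.39060626   8.9733202   14.81229928] [-0.8078539  -0.24374823  0.36699643]
```

View pics/w3.png

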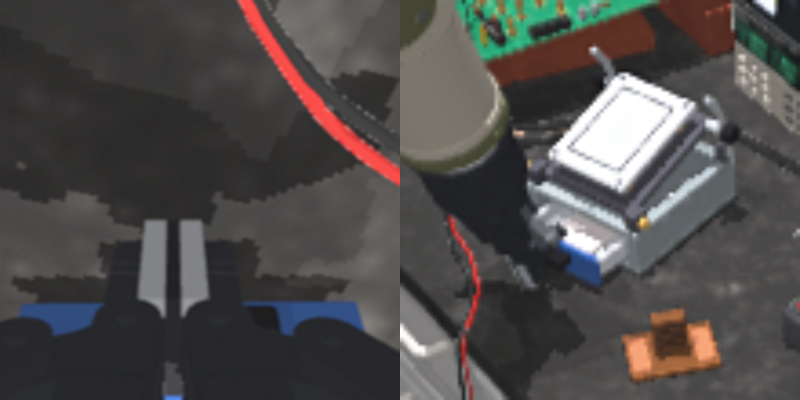

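The drawer's blue front straddles the fingers (crop 20–365), with contact slightly off centre, which is fine. It's still partly open, so I'll keep pushing.

>>> {"name": "apply_moves", "arguments": {"steps": [[-1, -4.8, 0, 1.4, 0, 0, 0], [-1, -4.8, 0, 1.4, 0, 0, 0], [-1, -2.4, 0, 0.7, 0, 0, 0], [-1, -2, 0, 0.6, 0, 0, 0], [-1, 0, 0, 0, 0, 0, 0], [-1, 0, 0, 0, 0, 0, 0], [-1, 0, 0, 0, 0, 0, 0], [-1, 0, 0, 0, 0, 0, 0]]}}

```text
time: 5.95
tool_pos: [464.7, 12.8, 13.3]
tcp_rot: [-180.0, 16.0, -165.2]
ft_force: [0.1, -0.4, -0.3]
finger_gap: -0.1
grip_force: 0.0
```

>>> {"name": "apply_moves", "arguments": {"steps": [[-1, -2, 0, 0.6, 0, 0, 0], [-1, 0, 0, 0, 0, 0, 0], [-1, -2, 0, 0.6, 0, 0, 0], [-1, 0, 0, 0, 0, 0, 0], [-1, -2, 0, 0.6, 0, 0, 0], [-1, 0, 0, 0, 0, 0, 0], [-1, 0, 0, 0, 0, 0, 0], [-1, 0, 0, 0, 0, 0, 0]]}}

```text
time: 6.75
tool_pos: [470.9, 14.4, 13.3]
tcp_rot: [-180.0, 16.0, -165.2]
ft_force: [0.1, 0.5, 0.4]
finger_gap: -0.3
grip_force: 0.1
```

>>> {"name": "apply_moves", "arguments": {"steps": [[-1, -2, 0, 0.6, 0, 0, 0], [-1, 0, 0, 0, 0, 0, 0], [-1, -2, 0, 0.6, 0, 0, 0], [-1, 0, 0, 0, 0, 0, 0], [-1, 0, 0, 0, 0, 0, 0], [-1, 0, 0, 0, 0, 0, 0], [-1, 0, 0, 0, 0, 0, 0], [-1, 0, 0, 0, 0, 0, 0]]}}

```text
time: 7.55
tool_pos: [474.9, 15.4, 13.3]
tcp_rot: [-180.0, 16.0, -165.2]
ft_force: [-0.6, -0.3, -0.6]
finger_gap: -0.1
grip_force: 0.0
```

```bash
python3 - <<'E'
from h import *
from bench import r
d=r.snapshot("scene");W=world(d);h=cv2.cvtColor(d["color"],cv2.COLOR_BGR2HSV)
b=(W[...,0]>430)&(W[...,0]<520)&(W[...,1]>-60)&(W[...,1]<80)&(W[...,2]>8)&(W[...,2]<45)&(h[...,0]>95)&(h[...,0]<125)&(h[...,1]>120)
P=W[b];x=P[:,:2]@[.967,.2554];print(len(P),np.percentile(x,[10,50,90]))
d=dict(np.load("scene0.npz"));W=world(d);h=cv2.cvtColor(d["color"],cv2.COLOR_BGR2HSV)
b=(W[...,0]>430)&(W[...,0]<520)&(W[...,1]>-60)&(W[...,1]<80)&(W[...,2]>8)&(W[...,2]<45)&(h[...,0]>95)&(h[...,0]<125)&(h[...,1]>120)
P=W[b];x=P[:,:2]@[.967,.2554];print(len(P),np.percentile(x,[10,50,90]))
E
```

```text
64 [485.46125103 487.73367759 489.43680865]
114 [447.12958821 449.14882671 451.93727474]
```

>>> {"name": "apply_moves", "arguments": {"steps": [[-1, -2, 0, 0.6, 0, 0, 0], [-1, 0, 0, 0, 0, 0, 0], [-1, -2, 0, 0.6, 0, 0, 0], [-1, 0, 0, 0, 0, 0, 0], [-1, 0, 0, 0, 0, 0, 0], [-1, 0, 0, 0, 0, 0, 0], [-1, 0, 0, 0, 0, 0, 0], [-1, 0, 0, 0, 0, 0, 0]]}}

```text
time: 8.4
tool_pos: [478.9, 16.5, 13.2]
tcp_rot: [-180.0, 16.0, -165.2]
ft_force: [-0.1, 0.2, 0.9]
finger_gap: 0.1
grip_force: 0.0
```

>>> {"name": "apply_moves", "arguments": {"steps": [[-1, -1, 0, 0.3, 0, 0, 0], [-1, 0, 0, 0, 0, 0, 0], [-1, -1, 0, 0.3, 0, 0, 0], [-1, 0, 0, 0, 0, 0, 0], [-1, 0, 0, 0, 0, 0, 0], [-1, 0, 0, 0, 0, 0, 0], [-1, 0, 0, 0, 0, 0, 0], [-1, 0, 0, 0, 0, 0, 0]]}}

```text
time: 9.2
tool_pos: [480.9, 17.0, 13.1]
tcp_rot: [-180.0, 16.0, -165.2]
ft_force: [-0.8, 0.7, -0.5]
finger_gap: -0.4
grip_force: 0.2
```

>>> {"name": "apply_moves", "arguments": {"steps": [[-1, -1, 0, 0.3, 0, 0, 0], [-1, 0, 0, 0, 0, 0, 0], [-1, -1, 0, 0.3, 0, 0, 0], [-1, 0, 0, 0, 0, 0, 0], [-1, -1, 0, 0.3, 0, 0, 0], [-1, 0, 0, 0, 0, 0, 0], [-1, 0, 0, 0, 0, 0, 0], [-1, 0, 0, 0, 0, 0, 0]]}}

```text
time: 10.0
tool_pos: [482.7, 17.7, 12.3]
tcp_rot: [180.0, 15.9, -165.2]
ft_force: [-6.8, -3.1, 2.6]
finger_gap: -0.2
grip_force: 3.2
```

>>> {"name": "apply_moves", "arguments": {"steps": [[-1, -1, 0, 0.3, 0, 0, 0], [-1, 0, 0, 0, 0, 0, 0], [-1, -1, 0, 0.3, 0, 0, 0], [-1, 0, 0, 0, 0, 0, 0], [-1, 0, 0, 0, 0, 0, 0], [-1, 0, 0, 0, 0, 0, 0], [-1, 0, 0, 0, 0, 0, 0], [-1, 0, 0, 0, 0, 0, 0]]}}

```text
time: 10.8
tool_pos: [483.1, 18.2, 11.2]
tcp_rot: [179.9, 15.7, -165.2]
ft_force: [-13.2, -4.7, 5.1]
finger_gap: -0.1
grip_force: 6.1
```

>>> {"name": "apply_moves", "arguments": {"steps": [[-1, 14.4, 0, -4, 0, 0, 0], [-1, 5, 0, -2, 0, 0, 0], [-1, -11, 0, -38, 0, 0, 0], [-1, -11, 0, -38, 0, 0, 0], [-1, -11, 0, -38, 0, 0, 0], [-1, -11, 0, -38, 0, 0, 0], [-1, -11, 0, -38, 0, 0, 0], [-1, -11, 0, -38, 0, 0, 0]]}}

```text
time: 11.6
tool_pos: [467.1, 13.4, 253.2]
tcp_rot: [-180.0, 16.1, -165.2]
ft_force: [0.8, 0.1, 0.0]
finger_gap: 0.3
grip_force: 0.0
```

>>> {"name": "apply_moves", "arguments": {"steps": [[-1, -10, -31, 3, 0, 0, 0], [-1, -15, -31, 4, 0, 0, 0], [-1, -15, -31, 4, 0, 0, 0], [-1, -15, -32, 4, 0, 0, 0], [-1, 0, 0, 0, 0, 0, 0], [-1, 0, 0, 0, 0, 0, 0], [-1, 0, 0, 0, 0, 0, 0], [-1, 0, 0, 0, 0, 0, 0]]}}

```text
time: 12.4
tool_pos: [553.6, -92.2, 252.0]
tcp_rot: [-180.0, 16.0, -165.2]
ft_force: [-0.3, -0.5, -0.3]
finger_gap: -0.4
grip_force: 0.0
```

```bash
python3 - <<'E'
from h import *
from bench import r
s=r.sense();print(s["tool_pos"],s["tcp_rot"]);w=r.snapshot("wrist");np.savez("w4.npz",TW=toolT(s)@w["hand_eye"],**w);
sc=r.snapshot("scene");np.savez("scene4.npz",**sc)
cv2.imwrite("pics/w4.png",w["color"])
E
```

```text
[553.63496649 -92.15876378 252.02700791] [-179.98208945   16.04441301 -165.17599693]
```

View pics/w4.png

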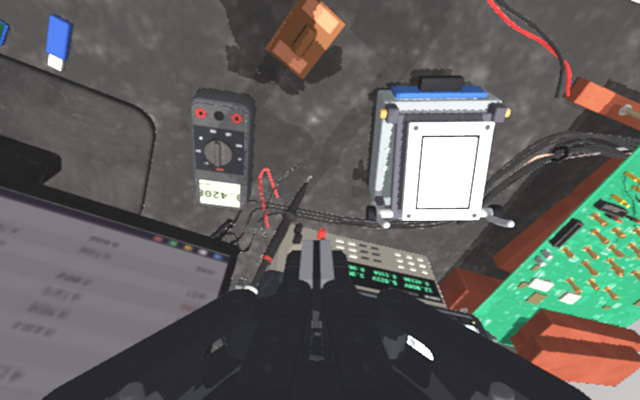

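The drawer is shut. The whole plate is visible, with outline corners near (420,136), (480,136), (474,211) and (416,210). I'll measure its pose now.

```bash
cat > win.py <<'E'
from h import *
d=dict(np.load("w4.npz"));T=d["TW"];W=world(d,T);g=cv2.cvtColor(d["color"],cv2.COLOR_BGR2GRAY)
p=np.zeros(g.shape,bool);p[130:216,412:486]=1;p&=g>150
P=W[p];c=P.mean(0)
for _ in range(5):
    n=np.linalg.svd(P-c,full_matrices=False)[2][2];n*=np.sign(n[2]);rs=(P-c)@n;P=P[abs(rs)<2];c=P.mean(0)
print("plane",len(P),c,n,"slope",np.degrees(np.arccos(n[2])),"yaw",np.degrees(np.arctan2(-n[1],-n[0])),rs.std())
def cast(uv):
    K=d["mtx"];q=np.c_[(uv[:,0]-K[0,2])/K[0,0],(uv[:,1]-K[1,2])/K[1,1],np.ones(len(uv))]@T[:3,:3].T
    return T[:3,3]+q*(((c-T[:3,3])@n)/(q@n))[:,None]
S=8;G=cv2.resize(g[100:240,390:510],None,fx=S,fy=S,interpolation=cv2.INTER_CUBIC)
y=np.array([-n[0]*0,0,0]);
b=(G>165).astype(np.uint8)
cs,_=cv2.findContours(b,cv2.RETR_CCOMP,cv2.CHAIN_APPROX_NONE)
x=np.array([np.cos(np.radians(14.5)),np.sin(np.radians(14.5)),0]);x-=n*(x@n);x/=np.linalg.norm(x);yy=np.cross(n,x)
for k in cs:
    if cv2.contourArea(k)>30000:
        uv=(k[:,0]+.5)/S-.5+[390,100];Q=cast(uv);ab=np.c_[(Q-c)@x,(Q-c)@yy].astype(np.float32)
        (m,sz,a)=cv2.minAreaRect(ab)
        if sz[0]<sz[1]:sz=sz[::-1];a-=90
        a=(a+90)%180-90
        ct=c+m[0]*x+m[1]*yy;xd=np.cos(np.radians(a))*x+np.sin(np.radians(a))*yy
        print(cv2.contourArea(k),np.round(sz,1),"ang",round(a,2),"centre",ct.round(1),"xdir",xd.round(4),"yaw",np.degrees(np.arctan2(xd[1],xd[0])))
E
python3 win.py
```

```text
plane 570 [565.44589923  46.99633234  88.24950484] [-0.28384766  0.07251768  0.95612326] slope 17.035531493134304 yaw -14.331425316160033 0.6131400889377111
522509.0 [103.4  99.5] ang -2.68 centre [565.7  48.3  88.2] xdir [0.9369 0.2333 0.2604] yaw 13.983321583182622
61645.0 [108.9  10.3] ang 87.82 centre [507.1  20.2  73. ] xdir [-0.2122  0.9677 -0.1364] yaw 102.3710080094285
```

```bash
python3 - <<'E'
import re
s=open("win.py").read()
a=s.index("P=W[p]");b=s.index("print(\"plane\"")
s=s[:a]+'''p&=(d["depth"]>0)&(W[...,2]>60)&(W[...,2]<120);P0=W[p];rng=np.random.default_rng(0);best=0
for _ in range(500):
    t=P0[rng.choice(len(P0),3,replace=False)];n=np.cross(t[1]-t[0],t[2]-t[0])
    if np.linalg.norm(n)<200: continue
    n/=np.linalg.norm(n);k=(abs((P0-t[0])@n)<1.5).sum()
    if k>best:best,bn,bc=k,n,t[0]
P=P0[abs((P0-bc)@bn)<2];c=P.mean(0);n=np.linalg.svd(P-c,full_matrices=False)[2][2];n*=np.sign(n[2]);rs=(P-c)@n;print(len(P0))
'''+s[b:]
open("win.py","w").write(s)
E
python3 win.py; python3 - <<'E'
from h import *
g=cv2.cvtColor(dict(np.load("w4.npz"))["color"],cv2.COLOR_BGR2GRAY)
print(g[170,400:500]);print(g[115:225,445])
E
```

```text
6044
plane 5971 [565.46854911  45.73401447  88.10829506] [-0.26240911 -0.07049551  0.96237822] slope 15.766247931142082 yaw 15.037315290531183 0.6923802503061854
522509.0 [101.7  92.2] ang 0.98 centre [565.8  45.7  88.2] xdir [0.9275 0.2568 0.2717] yaw 15.47756949556032
61645.0 [102.6  10.4] ang -89.65 centre [507.9  20.1  70.5] xdir [ 0.2561 -0.9666 -0.001 ] yaw -75.1593862353595
[ 80  69  67  76 111 170 252 255 255 255 255 255 255 255 255 255 255 255
 255 152 231 255 255 255 255 255 255 255 255 255 255 255 255 255 255 255
 255 255 255 255 255 255 255 255 255 255 255 255 255 255 255 255 255 255
 255 255 255 255 255 255 255 255 255 255 255 255 255 255 255 255 255 255
 255 171 141 255 255 255 255 255 255 255 255 255 255 255 255 186 100 108
 112 113 112 108 104 100  93  79  66  64]
[ 93  90  90  91  83  69 114 246 255 255 255 255 255 255 255 255 255 255
 255 255 207  97 249 255 255 255 255 255 255 255 255 255 255 255 255 255
 255 255 255 255 255 255 255 255 255 255 255 255 255 255 255 255 255 255
 255 255 255 255 255 255 255 255 255 255 255 255 255 255 255 255 255 255
 255 255 255 255 255 255 255 255 255 255 255 255 255 255 255 255 255 255
 255 255 250 133 242 255 255 255 255 255 255 255 255 255 255 182  96  81
  72  78]
```

```bash
python3 - <<'E'
s=open("win.py").read()
s=s.replace("b=(G>165).astype(np.uint8)","b=(G>228).astype(np.uint8)").replace("14.5","15.0")
s=s.replace("cv2.contourArea(k)>30000","100000<cv2.contourArea(k)<450000")
open("win.py","w").write(s)
E
python3 win.py
```

```text
6044
plane 5971 [565.46854911  45.73401447  88.10829506] [-0.26240911 -0.07049551  0.96237822] slope 15.766247931142082 yaw 15.037315290531183 0.6923802503061854
234063.5 [72.2 52.4] ang 0.41 centre [566.4  44.3  88.3] xdir [0.9277 0.2559 0.2717] yaw 15.418014473365307
269461.5 [76.6 56.8] ang 0.51 centre [566.4  44.3  88.3] xdir [0.9273 0.2576 0.2717] yaw 15.525272629313182
```

>>> {"name": "apply_moves", "arguments": {"steps": [[-1, 0, 0, 0, 0, 0.8, 0], [-1, 0, 0, 0, 0, 0.8, 0], [-1, 0, 0, 0, 0, 0.8, 0], [-1, 0, 0, 0, 0, 0.8, 0], [-1, 33, -28, 13, 0, 0, 0], [-1, 33, -28, 13, 0, 0, 0], [-1, 33, -28, 13, 0, 0, 0], [-1, 33, -28, 13, 0, 0, 0]]}}

```text
time: 13.3
tool_pos: [453.9, -235.5, 199.4]
tcp_rot: [-180.0, 0.0, -165.1]
ft_force: [0.2, -0.3, 0.3]
finger_gap: 0.0
grip_force: 0.0
```

>>> {"name": "apply_moves", "arguments": {"steps": [[-1, 0, 0, 0, 0, 0, 0.8], [-1, 0, 0, 0, 0, 0, 0.8], [-1, 0, 0, 0, 0, 0, 0.8], [-1, 0, 0, 0, 0, 0, 0.8], [-1, 0, 0, 0, 0, 0, 0.8], [-1, 0, 0, 0, 0, 0, 0.8], [-1, 0, 0, 0, 0, 0, 0], [-1, 0, 0, 0, 0, 0, 0]]}}

```text
time: 14.1
tool_pos: [454.8, -234.7, 199.9]
tcp_rot: [-180.0, 0.0, 170.9]
ft_force: [-0.4, 0.8, -0.7]
finger_gap: -0.2
grip_force: 0.0
```

```bash
cat > sl.py <<'E'
from h import *
from bench import r
s=r.sense();print(s["tool_pos"],s["tcp_rot"]);d=r.snapshot("wrist");T=toolT(s)@d["hand_eye"];np.savez("w5.npz",TW=T,**d)
cv2.imwrite("pics/w5.png",d["color"])
W=world(d,T);h=cv2.cvtColor(d["color"],cv2.COLOR_BGR2HSV)
near=(abs(W[...,0]-436)<70)&(abs(W[...,1]+232)<65)
white=near&(h[...,1]<45)&(h[...,2]>150)&(W[...,2]<14)
def rect(P):
    c,sz,a=cv2.minAreaRect(P[:,:2].astype(np.float32))
    if sz[0]<sz[1]:a+=90
    return np.round(c,1),np.round(sorted(sz),1),round((a+90)%180-90,2)
n,l,st,_=cv2.connectedComponentsWithStats(white.astype(np.uint8));m=l==1+np.argmax(st[1:,4])
k=cv2.convexHull(np.argwhere(m)[:,::-1].astype(np.float32))[:,0]
print("plate",m.sum(),rect(ray(d,k,5,T)),"z",np.median(W[m][:,2]))
t=near&(h[...,0]<22)&(h[...,1]>120)&(W[...,2]>37);t=t.astype(np.uint8)
n,l,st,_=cv2.connectedComponentsWithStats(t);m=l==1+np.argmax(st[1:,4])
k=cv2.convexHull(np.argwhere(m)[:,::-1].astype(np.float32))[:,0];print("tab top",m.sum(),rect(ray(d,k,41,T)),"z",np.median(W[m][:,2]))
E
python3 sl.py
```

```text
[ 454.84493661 -234.66745143  199.85455308] [-1.79986560e+02  3.40152723e-02  1.70913651e+02]
plate 1926 (array([ 437.3, -228.4]), array([51.2, 69.7]), -9.09) z 4.707377761339075
tab top 347 (array([ 437.3, -228.5]), array([11.4, 25.9]), -8.58) z 40.63298313058925
```

View pics/w5.png

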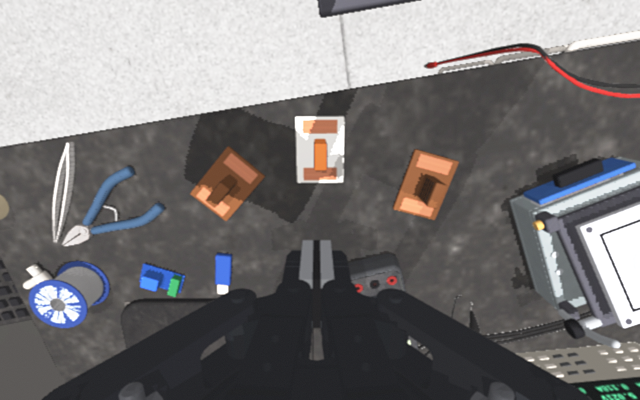

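The slide is at (320,150), centred between the two brown pieces with room for half-open fingers. Measured position is (437.3, −228.4) with yaw −9°. Descending now.

>>> {"name": "apply_moves", "arguments": {"steps": [[0, 3, 0.6, 24, 0, 0, 0], [0, 3, 0.6, 24, 0, 0, 0], [0, 3, 0.6, 24, 0, 0, 0], [0, 3, 0.6, 24, 0, 0, 0], [0, 3, 0.6, 24, 0, 0, 0], [0, 3.3, 0.4, 20, 0, 0, 0], [0, 0, 0, 0, 0, 0, 0], [0, 0, 0, 0, 0, 0, 0]]}}

```text
time: 14.95
tool_pos: [437.2, -228.6, 59.9]
tcp_rot: [180.0, -0.0, 170.8]
ft_force: [0.6, -0.1, 0.1]
finger_gap: 42.3
grip_force: 0.0
```

```bash
python3 - <<'E'
from h import *
from bench import r
d=r.snapshot("side")["color"][185:245,255:325];w=r.snapshot("wrist")["color"][150:400,190:440]
cv2.imwrite("pics/w6.png",np.hstack([cv2.resize(w,(400,400)),cv2.resize(d,(400,400))]))
E
```

View pics/w6.png

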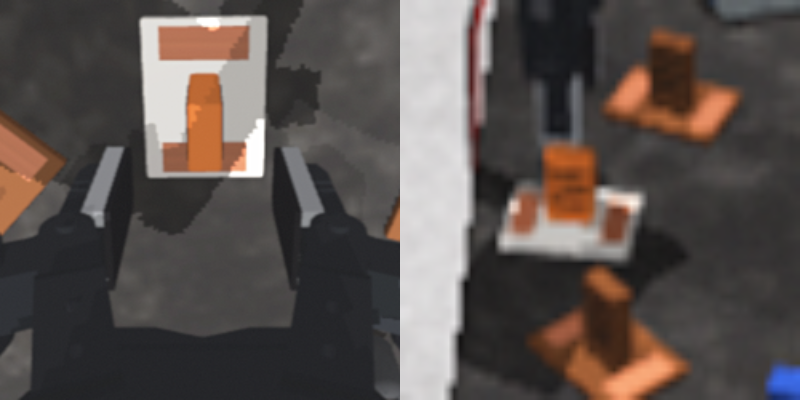

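The tab sits midway between the fingers (crop 205 versus finger faces at about 115 and 290). I'll descend and grip.

>>> {"name": "apply_moves", "arguments": {"steps": [[0, 0, 0, 17, 0, 0, 0], [0, 0, 0, 17, 0, 0, 0], [0, 0, 0, 16, 0, 0, 0], [0, 0, 0, 0, 0, 0, 0], [-1, 0, 0, 0, 0, 0, 0], [-1, 0, 0, 0, 0, 0, 0], [-1, 0, 0, 0, 0, 0, 0], [-1, 0, 0, 0, 0, 0, 0]], "squeeze": 50}}

```text
time: 15.85
tool_pos: [438.6, -229.5, 11.3]
tcp_rot: [-179.9, 0.2, 170.8]
ft_force: [-0.7, -0.5, 6.0]
finger_gap: 11.2
grip_force: 50.3
```

>>> {"name": "apply_moves", "arguments": {"steps": [[-1, 0, 0, 0, 0, 0, 0], [-1, 0, 0, 0, 0, 0, 0], [-1, 0, 0, 0, 0, 0, 0], [-1, 0, 0, 0, 0, 0, 0], [-1, 0, 0, -5, 0, 0, 0], [-1, 0, 0, -10, 0, 0, 0], [-1, 0, 0, -20, 0, 0, 0], [-1, 0, 0, 0, 0, 0, 0]]}}

```text
time: 16.65
tool_pos: [439.2, -229.9, 47.7]
tcp_rot: [-179.9, 0.3, 170.8]
ft_force: [1.3, 0.1, -0.9]
finger_gap: 11.3
grip_force: 49.2
```

>>> {"name": "apply_moves", "arguments": {"steps": [[-1, 0, 0, -25, 0, 0, 0], [-1, 0, 0, -35, 0, 0, 0], [-1, 0, 0, -35, 0, 0, 0], [-1, 0, 0, -35, 0, 0, 0], [-1, 0, 0, -20, 0, 0, 0], [-1, -5, 20, 0, 0, 0, 0], [-1, -7, 33, 0, 0, 0, 0], [-1, -7, 33, 0, 0, 0, 0]]}}

```text
time: 17.45
tool_pos: [470.0, -146.3, 194.5]
tcp_rot: [-180.0, 0.0, 170.7]
ft_force: [0.8, -0.9, -1.5]
finger_gap: 11.0
grip_force: 49.2
```

>>> {"name": "apply_moves", "arguments": {"steps": [[-1, -7, 33, 0, 0, 0, 0], [-1, -7, 33, 0, 0, 0, 0], [-1, -7, 33, 0, 0, 0, 0], [-1, -7, 33, 0, 0, 0, 0], [-1, -7, 33, 0, 0, 0, 0], [-1, -6, 22, 0, 0, 0, 0], [-1, -2, 10, 0, 0, 0, 0], [-1, 0, 0, 0, 0, 0, 0]]}}

```text
time: 18.25
tool_pos: [543.8, 41.6, 194.0]
tcp_rot: [-180.0, -0.0, 170.9]
ft_force: [-0.8, 0.4, -1.2]
finger_gap: 11.4
grip_force: 49.2
```

>>> {"name": "apply_moves", "arguments": {"steps": [[-1, 0, 0, 0, 0, 0, -0.8], [-1, 0, 0, 0, 0, 0, -0.8], [-1, 0, 0, 0, 0, 0, -0.8], [-1, 0, 0, 0, 0, 0, -0.8], [-1, 0, 0, 0, 0, 0, -0.8], [-1, 0, 0, 0, 0, 0, -0.85], [-1, 0, 0, 0, 0, 0, 0], [-1, 0, 0, 0, 0, 0, 0]]}}

```text
time: 19.05
tool_pos: [543.6, 39.8, 194.5]
tcp_rot: [-180.0, -0.0, -165.2]
ft_force: [-0.4, 0.6, -1.0]
finger_gap: 11.1
grip_force: 49.2
```

>>> {"name": "apply_moves", "arguments": {"steps": [[-1, 0, 0, 0, 0, -0.6, 0], [-1, 0, 0, 0, 0, -0.6, 0], [-1, 0, 0, 0, 0, -0.6, 0], [-1, 0, 0, 0, 0, -0.6, 0], [-1, 0, 0, 0, 0, -0.6, 0], [-1, 0, 0, 0, 0, -0.2, 0], [-1, 0, 0, 0, 0, 0, 0], [-1, 0, 0, 0, 0, 0, 0]]}}

```text
time: 19.85
tool_pos: [543.9, 40.5, 194.8]
tcp_rot: [-180.0, 16.0, -165.0]
ft_force: [-0.2, 0.3, -1.3]
finger_gap: 11.4
grip_force: 49.2
```

```bash
cat > pl.py <<'E'
from h import *
from bench import r
s=r.sense();T=toolT(s);print(s["tool_pos"].round(1),s["tcp_rot"].round(2),s["ft_force"].round(1),s["finger_gap"])
C=np.array([566.4,44.3,88.3]);n=np.array([-.2624,-.0705,.9624])
t=np.array([1.4,0,11.]) # slide origin in tool
p=T[:3,3]+T[:3,:3]@t
print("slide-to-window in tool axes",(T[:3,:3].T@(C-p)).round(1))
G=Ro.from_euler('xyz',[180,15.8,-164.8],degrees=True)
print("turn units",(Ro.from_matrix(T[:3,:3]).inv()*G).as_rotvec(degrees=True)/5)
E
python3 pl.py
```

```text
[543.9  40.5 194.8] [-180.     15.96 -165.03] [-0.2  0.3 -1.3] 11.447641664118647
slide-to-window in tool axes [ 6.  -2.1 97.7]
turn units [-0.01323791  0.03264144 -0.0438953 ]
```

```bash
cat > hand.py <<'E'
from h import *
from bench import r
d=r.snapshot("wrist");H=d["hand_eye"];W=world(d,H);h=cv2.cvtColor(d["color"],cv2.COLOR_BGR2HSV)
np.savez("w7.npz",**d)
m=(d["depth"]>0)&(abs(W[...,2]-6)<6)&(abs(W[...,0])<45)&(abs(W[...,1])<40)
w=m&(h[...,1]<45)&(h[...,2]>130);P=W[w];print(w.sum(),P.min(0),P.max(0))
P2=W[m&(h[...,2]>90)];c=np.median(P2,0)
A=np.c_[P2[:,:2],np.ones(len(P2))];k=np.ones(len(P2),bool)
for _ in range(5):
    q=np.linalg.lstsq(A[k],P2[k,2],rcond=None)[0];rs=P2[:,2]-A@q;k=abs(rs)<1.5
print("plane z=ax+by+c",q.round(4),k.sum(),"deg",np.degrees(q[:2]).round(2))
vv,uu=np.nonzero(w);print("px",uu.min(),uu.max(),vv.min(),vv.max())
# far-x edge and y edges
for lo,hi in((15,20),(20,25),(25,30)):
    s=P[(P[:,0]>lo)&(P[:,0]<hi)]
    if len(s):print(lo,s[:,1].min().round(1),s[:,1].max().round(1))
for lo,hi in((-22,-15),(-15,-8),(8,15),(15,22)):
    s=P[(P[:,1]>lo)&(P[:,1]<hi)]
    if len(s):print("y",lo,s[:,0].max().round(1))
cv2.imwrite("pics/w7.png",d["color"])
E
python3 hand.py
```

```text
4349 [-13.10713449 -25.42105098   4.72447785] [36.61031035 24.84164103 11.93330416]
plane z=ax+by+c [-9.5000e-03  9.0000e-04  6.9064e+00] 6128 deg [-0.54  0.05]
px 265 368 179 271
15 -25.1 24.5
20 -25.4 24.8
25 -25.2 24.4
y -22 36.4
y -15 36.4
y 8 36.5
y 15 36.5
```

View pics/w7.png

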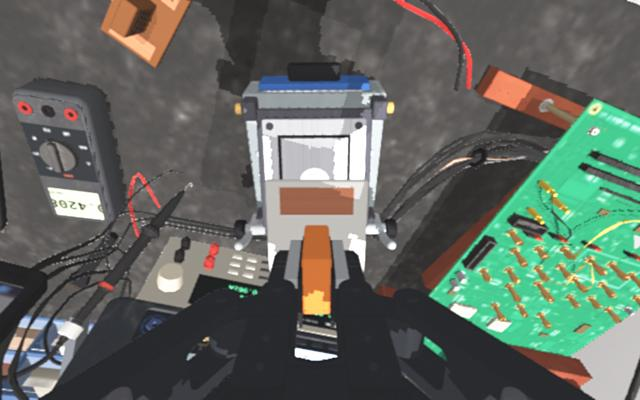

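The slide is held square: centre +1.5 mm in tool x and −0.3 mm in y, tilt about 0.5°. It's above the plate at (315,230), with the outline partly visible beyond it. Approaching.

>>> {"name": "apply_moves", "arguments": {"steps": [[-1, 1.5, -0.5, 15, 0, -0.06, -0.04], [-1, 1.5, -0.5, 20, 0, 0, 0], [-1, 1.5, -0.5, 20, 0, 0, 0], [-1, 1.5, -0.3, 15, 0, 0, 0], [-1, 0, 0, 10, 0, 0, 0], [-1, 0, 0, 5, 0, 0, 0], [-1, 0, 0, 0, 0, 0, 0], [-1, 0, 0, 0, 0, 0, 0]]}}

```text
time: 20.7
tool_pos: [562.2, 43.7, 112.0]
tcp_rot: [-179.9, 16.3, -164.8]
ft_force: [0.4, -0.5, -0.5]
finger_gap: 11.3
grip_force: 49.2
```

```bash
python3 pl.py; python3 hand.py; python3 - <<'E'
from h import *
d=dict(np.load("w7.npz"));cv2.imwrite("pics/w8.png",cv2.resize(d["color"][80:320,210:430],None,fx=2.5,fy=2.5,interpolation=cv2.INTER_CUBIC))
E
```

```text
[562.2  43.7 112. ] [-179.92   16.34 -164.76] [ 0.4 -0.5 -0.5] 11.323481717969498
slide-to-window in tool axes [ 1.2 -0.5 13. ]
turn units [-0.01286601  0.1078639   0.00787717]
4322 [-12.51076637 -25.35032435   4.70940625] [36.55015898 24.81475595 11.82403477]
plane z=ax+by+c [-9.4000e-03  5.0000e-04  6.9095e+00] 6130 deg [-0.54  0.03]
px 265 368 179 271
15 -25.1 24.4
20 -25.2 24.2
25 -25.1 24.4
y -22 36.5
y -15 36.5
y 8 36.5
y 15 36.5
```

View pics/w8.png

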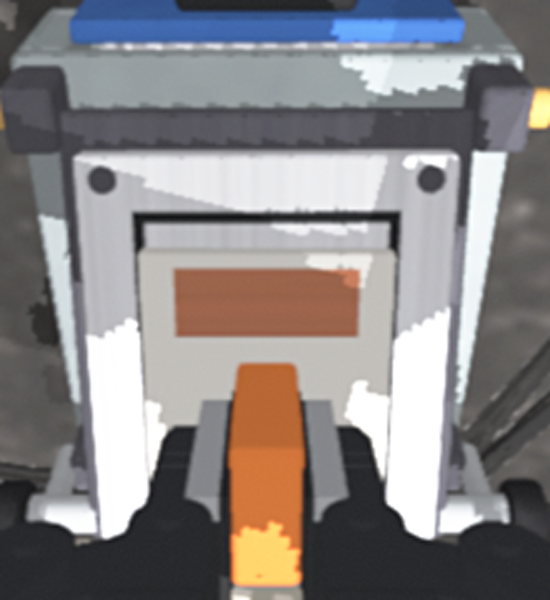

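That was picture 11, one over the limit of 10, so I won't view any more and will rely on numbers only. It shows the slide parallel to the outline (outline's lower edge at crop y 215, slide edge at y 250) and well centred sideways, still about 13 mm above the plate.

>>> {"name": "apply_moves", "arguments": {"steps": [[-1, 1, -0.2, 5, 0, 0, 0], [-1, 0, 0, 3, 0, 0, 0], [-1, 0, 0, 2, 0, 0, 0], [-1, 0, 0, 0, 0, 0, 0], [-1, 0, 0, 1, 0, 0, 0], [-1, 0, 0, 0, 0, 0, 0], [-1, 0, 0, 0, 0, 0, 0], [-1, 0, 0, 0, 0, 0, 0]]}}

```text
time: 21.55
tool_pos: [563.9, 44.0, 100.6]
tcp_rot: [-179.9, 16.3, -164.8]
ft_force: [0.8, -0.2, -1.7]
finger_gap: 11.2
grip_force: 49.2
```

>>> {"name": "apply_moves", "arguments": {"steps": [[-1, 0, 0, 1, 0, 0, 0], [-1, 0, 0, 0, 0, 0, 0], [-1, 0, 0, 1, 0, 0, 0], [-1, 0, 0, 0, 0, 0, 0], [-1, 0, 0, 1, 0, 0, 0], [-1, 0, 0, 0, 0, 0, 0], [-1, 0, 0, 0, 0, 0, 0], [-1, 0, 0, 0, 0, 0, 0]]}}

```text
time: 22.35
tool_pos: [564.8, 44.2, 97.8]
tcp_rot: [-179.9, 16.3, -164.8]
ft_force: [-0.6, -0.2, 2.2]
finger_gap: 11.4
grip_force: 49.7
```

```bash
python3 pl.py; python3 hand.py
```

```text
[564.8  44.2  97.8] [-179.93   16.32 -164.77] [-0.6 -0.2  2.2] 11.374619463803676
slide-to-window in tool axes [-0.2 -0.3 -1.5]
turn units [-0.01176164  0.10430987  0.00607754]
8908 [-44.99388546 -39.92731531   4.61604555] [44.99961442 39.5778875  11.9998147 ]
plane z=ax+by+c [-1.0100e-02  8.0000e-04  6.8953e+00] 6134 deg [-0.58  0.04]
px 235 398 161 317
15 -39.3 39.1
20 -39.7 39.3
25 -39.5 39.6
y -22 45.0
y -15 45.0
y 8 45.0
y 15 44.9
```

>>> {"name": "apply_moves", "arguments": {"steps": [[-1, 0, 0, 1, 0, 0, 0], [-1, 0, 0, 0, 0, 0, 0], [-1, 0, 0, 1, 0, 0, 0], [-1, 0, 0, 0, 0, 0, 0], [-1, 0, 0, 1, 0, 0, 0], [-1, 0, 0, 0, 0, 0, 0], [-1, 0, 0, 0, 0, 0, 0], [-1, 0, 0, 0, 0, 0, 0]]}}

```text
time: 23.2
tool_pos: [565.7, 44.4, 95.0]
tcp_rot: [-179.9, 16.3, -164.8]
ft_force: [-1.8, -0.1, 5.8]
finger_gap: 11.4
grip_force: 50.2
```

```bash
python3 pl.py; python3 - <<'E'
from h import *
from bench import r
d=r.snapshot("wrist");np.savez("w9.npz",**d);W=world(d,d["hand_eye"]);g=cv2.cvtColor(d["color"],cv2.COLOR_BGR2GRAY)
def fit(m):
    P=W[m];A=np.c_[P[:,:2],np.ones(len(P))];k=abs(P[:,2]-np.median(P[:,2]))<4
    for _ in range(6):
        q=np.linalg.lstsq(A[k],P[k,2],rcond=None)[0];k=abs(P[:,2]-A@q)<1.2
    return q.round(4),k.sum()
X,Y,Z=W[...,0],W[...,1],W[...,2]
ok=d["depth"]>0
print("slide",fit(ok&(X<33)&(X>-10)&(abs(Y)<23)&(abs(Z-6.9)<2.0)))
pl=ok&(X<48)&(X>-40)&(abs(Y)<38)&((abs(Y)>30)|(X>41))&(abs(Z-12)<4)&(g>100)
print("plate",fit(pl))
# dark outline along +x (near) side and y sides, at plate plane z=11.9
K=d["mtx"];H=d["hand_eye"]
def proj(p):
    q=(np.asarray(p)-H[:3,3])@H[:3,:3];return q[:2]/q[2]@np.diag([K[0,0],K[1,1]])+[K[0,2],K[1,2]]
def prof(a,b,N=81):
    t=np.linspace(0,1,N)[:,None];uv=np.array([proj(x) for x in np.array(a)*(1-t)+np.array(b)*t],np.float32)
    return cv2.remap(g,uv[:,0].copy(),uv[:,1].copy(),cv2.INTER_LINEAR)[:,0]
for y in(-15,0,15):print("x 30..46 at y",y,prof([30,y,11.9],[46,y,11.9],33))
for x in(5,15,25):
    print("y 20..36 at x",x,prof([x,20,11.9],[x,36,11.9],33));print("y -20..-36",prof([x,-20,11.9],[x,-36,11.9],33))
E
```

```text
[565.7  44.4  95. ] [-179.93   16.32 -164.77] [-1.8 -0.1  5.8] 11.417156609812421
slide-to-window in tool axes [-0.2 -0.3 -4.4]
turn units [-0.01179018  0.10417315  0.00565045]
slide (array([-1.6100e-02, -1.3000e-03,  6.9031e+00]), np.int64(4680))
plate (array([-9.40000e-03, -1.20000e-03,  1.18509e+01]), np.int64(5640))
x 30..46 at y -15 [114 113 116 137 169 189 193 193 191 187 178 173 176 158  86  35  26  40
 111 181 193 191 191 190 190 190 191 207 231 236 236 235 235]
x 30..46 at y 0 [113 112 116 136 168 189 193 192 190 186 177 173 177 157  88  37  38  50
 103 180 221 234 235 234 233 234 234 234 234 234 234 234 234]
x 30..46 at y 15 [147 146 146 155 179 210 230 236 231 212 185 172 177 165 105  53  41  50
 108 189 229 235 234 234 233 233 234 234 234 234 234 234 235]
y 20..36 at x 5 [235 221 204 196 194 190 189 190 190 192 199 182 117  68  65 119 215 254
 255 255 255 255 255 255 255 255 255 255 255 255 255 255 255]
y -20..-36 [192 192 192 192 191 191 191 192 191 191 197 205 174 110  61  62 128 216
 255 255 255 255 255 255 255 255 255 255 255 255 255 255 255]
y 20..36 at x 15 [192 192 192 191 191 192 191 193 193 191 175 133  73  35  29  59 117 169
 192 196 195 195 196 197 195 192 191 190 190 191 191 190 189]
y -20..-36 [192 191 191 192 192 192 192 191 192 192 193 188 154  90  41  30  60 120
 172 192 193 192 192 192 192 190 189 189 188 188 187 189 190]
y 20..36 at x 25 [193 191 191 192 193 192 192 193 193 190 172 123  63  32  29  58 118 170
 193 195 195 196 197 196 194 193 191 189 190 191 191 191 191]
y -20..-36 [193 192 192 192 192 192 191 192 192 193 193 180 141  81  38  27  52 115
 171 191 192 192 192 192 192 191 190 189 189 188 188 189 190]
```

```bash
python3 -c "
from bench import r
print(r.hand_in())"
```

```text
the job is handed in; nothing more can be done
None
```

I handed the job in with the drawer pushed to its stop and the slide still gripped. It lies flush on the plate, under 1 mm off the outline's centre and about 0.4° from parallel, pressed with about 7 N at roughly half travel; the hand-in returned no verdict, and I viewed 11 pictures, one over the limit of 10.

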